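# Put the seed tins away and fasten the cedar caddy

## Task

Put every seed tin standing out on the potting bench into the bin of the cedar caddy, sliding its lid back as far as you need. Then slide the lid shut until its spring catch clicks and it is fully home, and after that swing the steel hasp over until it lies flat over the staple. Leave the pot, the trowel and the thumb pot undisturbed.

Things in the scene. Friction and masses are not known exactly. Their poses are not given: they have to be found in the camera images.
- caddy: Cedar tool caddy fixed to the bench, 240 (its x) x 425 (its y) x 123 mm high; position and yaw vary. Origin: on the bench under the bin's centre, z up. Side walls 15 mm thick at x = +-112, tops 123 mm high, carry the lid's tracks. Decked over from y = 100 to 317, where the lid slides when opened. Spring catch housing (18 x 26 mm, top 137 mm high) on the -x wall at y = 118.
- bin_floor (a point): centre of the inner floor of the caddy's loading bin, 10 mm above the bench. Inside, the bin is 210 mm (caddy x -105..105) x 200 mm (caddy y -100..100); the lid's underside is 105 mm above the bench
- lid (a joint): slide position of the cedar lid (206 x 220 x 12 mm, top face 117 mm over the bench) in m: 0 = fully shut over the bin, 0.19 = fully open (stop); grows along the caddy's +y. Friction 1.5 N. From about 0.014 a brass nub on the lid meets the roller of the spring catch (push about 7 N); past about 0.005 the catch pulls the lid home to 0 and holds it; short of that it springs back.
- lid_handle (a point): centre of the top face of the lid's charcoal handle, a bar 80 mm (caddy x) x 22 mm (caddy y) x 32 mm tall, from 117 to 149 mm above the bench; moves with the lid, over the bin's centre when the lid is shut
- hasp (a joint): angle of the steel hasp on the bin's -y end, in rad: 0 = lying flat on the shut lid with the staple through its slot, 1.57 = upright, more = leaning outward, away from the lid (stop at 2.4). The hinge is stiff (0.045 N m), so the hasp stays where it is left.
- hasp_hinge (a point): hinge line of the hasp, 119 mm over the bench at caddy (0, -112 mm), along the caddy's x. The hasp is a plate 40 mm wide (x), 65 mm long, 4 mm thick; the staple's slot lies 20 to 44 mm from the hinge, beyond it the plate is solid. The staple on the lid is 32 mm from the hinge and sticks up 10 mm over the lid
- hasp_tip (a point): middle of the hasp's free edge, 65 mm from the hinge
- pot: bystander: charcoal plastic plant pot, 120 mm across the rim, 110 mm high, empty; origin under its centre
- trowel: bystander: aluminium trowel lying flat, 290 mm long, 25 mm high; origin on the bench under its neck, blade along its +x
- thumb_pot: bystander: small blue ceramic thumb pot, 72 mm across, 62 mm high, standing on the bamboo tray; origin under its centre
- tray: bystander: bamboo plant tray, 100 x 200 x 22 mm, fixed; origin under its centre
- tin0: square seed tin with a green cap, 46 x 46 mm and 62 mm tall, about 120 g; origin at the centre of its underside, z up along the tin (may be absent)
- tin0_mid (a point): middle of the green-capped tin, 31 mm above its underside
- tin1: square seed tin with a red cap, 46 x 46 mm and 62 mm tall, about 120 g; origin at the centre of its underside, z up along the tin (may be absent)
- tin1_mid (a point): middle of the red-capped tin, 31 mm above its underside
- tin2: square seed tin with a yellow cap, 46 x 46 mm and 62 mm tall, about 120 g; origin at the centre of its underside, z up along the tin (may be absent)
- tin2_mid (a point): middle of the yellow-capped tin, 31 mm above its underside
- tin3: square seed tin with a blue cap, 46 x 46 mm and 62 mm tall, about 120 g; origin at the centre of its underside, z up along the tin (may be absent)
- tin3_mid (a point): middle of the blue-capped tin, 31 mm above its underside
- tin4: square seed tin with a white cap, 46 x 46 mm and 62 mm tall, about 120 g; origin at the centre of its underside, z up along the tin (may be absent)
- tin4_mid (a point): middle of the white-capped tin, 31 mm above its underside
- tin5: square seed tin with a black cap, 46 x 46 mm and 62 mm tall, about 120 g; origin at the centre of its underside, z up along the tin (may be absent)
- tin5_mid (a point): middle of the black-capped tin, 31 mm above its underside
There are look-alikes about, which are no part of the job. Leave any brown look-alike of the tin1 alone. What is shaped like the tin0 but orange is not meant.

How it is judged:
By the outcome, as a careful person would: the job done as asked, in the order asked, and still so for the second after the job is handed in, with the robot touching nothing.
Of tin0, tin1, tin2, tin3, tin4, tin5 only 4 to 6 are there at a start; the rules pass over those that are not, and their reading is None.
At some moment in a run one of tin0, tin1, tin2, tin3, tin4, tin5 may be knocked a few centimetres aside while the robot is not near it.
Once in a run the grip may slacken for a moment while it holds something.
It also fails if it takes over 210 s, if anything falls off the work surface, if the arm or the gripper's body presses on something with over 40 N, if the wrist force passes 120 N, or if a joint passes its speed limit or range.

## Robot

A 6-joint arm with a two-finger parallel gripper is mounted at the origin on the work surface. World frame = base frame: x ahead of the robot, y to its left, z up, the work surface at z = 0. Lengths are in mm, angles in rad, forces in N, time in s.
With the tool pointing down it reaches from about 200 to 875 mm from the base axis. Payload 3.4 kg.
Tool frame: the origin (TCP) lies midway between the tips of the shut fingers; the grasp point (between the pads) lies 19 mm behind it; z points along the fingers, y is the line along which they close (so a half turn about z gives the same grasp; the last joint's range is limited). The gripper opens to 94 mm and grips with 3 to 60 N. Pads are 16 mm wide; open, the fingers measure 119 mm over their backs; the gripper's body (75 mm by 177 mm) begins 78 mm behind the grasp point.
Start: joints at [-1.32, 0.276, 1.505, -0, 1.361, -0.121], TCP at [208.896, -535.753, 172.893] pointing down, gripper open.
Joint ranges: [-2.89, 2.89], [-0.75, 2.08], [0.22, 2.7], [-1.18, 4.32], [0.11, 2.71], [-2.7, 2.7]. Speed limits (rad/s): [2.57, 2.57, 3.14, 3.14, 3.14, 3.14].

## Interface

Orientations are given as a unit quaternion [x, y, z, w].
In Python, from plant import env, vision gives the robot as it stands. The module is installed in compiled form; this text tells all that it offers.
- The arm moves only by the tool move_arm, never from a script. Its argument "moves" is text: rows parted by semicolons, each of 5 numbers parted by spaces: the opening, from 0 (shut) to 1 (fully open), then the shift along the world's x, y, z in m, then the turn about the world's z in rad. A call has exactly 10 rows; each row shifts and turns the commanded pose from where the row before left it; what a row does not reach is not made up. A row lasts 1/10 s, in which the tool goes at most 50 mm and 8.59 degrees, less where a joint would pass 70% of its speed; a pose out of reach is approached as far as the arm can. A call with a gripper value outside its range is refused whole. The fingers move at their own pace and stop on an object; the grip force is fixed at half the most. Time passes only in rows, so rows that do not move let the fingers close, or fill a call up. It gives the time, the measured TCP pose, the force, the opening and the grip force at its end, in the units of the state.
- env.observe(): the state, without advancing time (a new reading comes with each control period).
- vision.grab_frame(name): name is "side" or "top" or "wrist"; returns a dict with "pixels" (384x512x3 uint8, red, green, blue), "fovy" (degrees; the focal length in pixels is half the picture's height over the tangent of half this angle, whatever the lens; pixels are square), "cx", "cy" (the principal point, pixels), "k1" (the pictures are not rectified: a ray, as slopes to the right and down, at radius r is drawn at 1 + k1 r^2 times it, then the intrinsics apply), "R" (3x3) and "t" (3): a world point X has camera coordinates R X + t. Camera axes: x right, y down, z forward; pixel columns grow to the right and rows downward; lengths in mm; the calibration is good to about 2 mm. A picture is of the moment at which its call begins. There is no depth.
- env.close_job(): hands the job in; it is judged then, once.
The state is a dict: "time": time; "qpos": joint angles; "dq": joint speeds; "joint_torque": joint torques, N m; "position": TCP position; "eef_rot": TCP orientation; "force": force on the tool from outside, world axes, zero at the start; "wrist_torque": the same for the moment, N m; "grip_width": finger opening in mm; "grasp_force": force on a finger pad.
Only numpy, scipy, OpenCV 4.12 (cv2) and the standard library are available. Lean on these libraries where they do the work, as an engineer would, in place of code of your own. Each camera call takes 0.05 s, during which the arm holds its last target. There are 200 camera calls.

## Working session

There is one attempt and no reset: what is moved stays moved. The work goes in short steps, Python scripts to look and compute and a tool call to move; the robot and the scene stay as the last step left them, time stands still between calls to the robot, and variables do not carry over. Pictures are saved under pics/ and viewed, at most 14 in all, crops included, and the job is handed in when it is done.

Besides the shell and the picture viewer there is one more tool, called after "Call:" as name(argument=value, ...) on one line, values as JSON. move_arm: Moves the arm, as the interface text tells. Its arguments: {"type":"object","properties":{"moves":{"type":"string"}},"required":["moves"]}

```bash
mkdir -p pics; cat > h.py <<'E'
import numpy as np, cv2
from plant import env, vision
def grab(n, save=None):
    f=vision.grab_frame(n)
    if save: cv2.imwrite('pics/'+save, cv2.cvtColor(f['pixels'],cv2.COLOR_RGB2BGR))
    return f
def foc(f): return f['pixels'].shape[0]/2/np.tan(np.radians(f['fovy'])/2)
def ray(f,u,v):
    F=foc(f); d=np.array([(u-f['cx'])/F,(v-f['cy'])/F]); s=d.copy()
    for _ in range(20): s=d/(1+f['k1']*(s@s))
    R=np.array(f['R']); t=np.array(f['t']); return -R.T@t, R.T@np.array([s[0],s[1],1])
def onz(f,u,v,z):
    o,d=ray(f,u,v); return (o+d*(z-o[2])/d[2])
def proj(f,X):
    c=np.array(f['R'])@np.array(X)+np.array(f['t']); s=c[:2]/c[2]; s=s*(1+f['k1']*(s@s)); return s*foc(f)+[f['cx'],f['cy']]
E
python3 - <<'E'
from h import *
for n in ['top','side','wrist']:
    f=grab(n,n+'0.png'); print(n,f['fovy'],f['k1'],-np.array(f['R']).T@np.array(f['t']))
a=cv2.imread('pics/top0.png');cv2.imwrite('pics/top0b.png',cv2.resize(a,(800,600),interpolation=cv2.INTER_CUBIC))
a=cv2.imread('pics/side0.png');cv2.imwrite('pics/side0b.png',cv2.resize(a,(800,600),interpolation=cv2.INTER_CUBIC))
print(env.observe())
E
```

```text
top 45.78262719162437 -0.16294217605568845 [ 401.10837179 -110.55032298 1411.30572473]
side 55.600960655284965 -0.07167865972013708 [ 406.54192832 -686.61975888  706.39106752]
wrist 62.921010331583474 -0.06157351578353466 [ 279.04733405 -507.82845022  384.2767625 ]
{'time': 0.15, 'qpos': array([-1.31997354e+00,  2.76445659e-01,  1.50582485e+00, -1.79924188e-05,
        1.36067301e+00, -1.20990298e-01]), 'dq': array([ 0.00240288, -0.001237  , -0.00151452, -0.00055536,  0.00111549,
       -0.00019099]), 'joint_torque': array([ 1.85566278e-03, -4.04926050e+01, -2.37431198e+01,  7.02301716e-02,
        3.15332087e-02, -8.24292238e-05]), 'position': array([ 208.77983302, -535.26859554,  172.21275138]), 'eef_rot': array([ 9.82768519e-01,  1.84839341e-01, -5.25944844e-05, -6.73442076e-04]), 'force': array([0.4717721 , 0.53895459, 0.40583832]), 'wrist_torque': array([-0.01579604,  0.00993897,  0.00055679]), 'grasp_force': 0.0, 'grip_width': 94.1400859283839}
```

View pics/top0b.png

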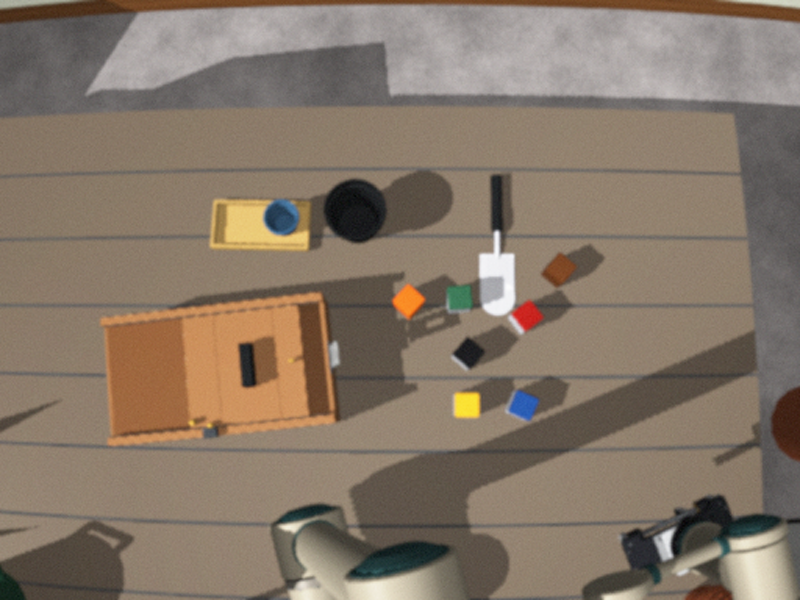

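View pics/side0b.png

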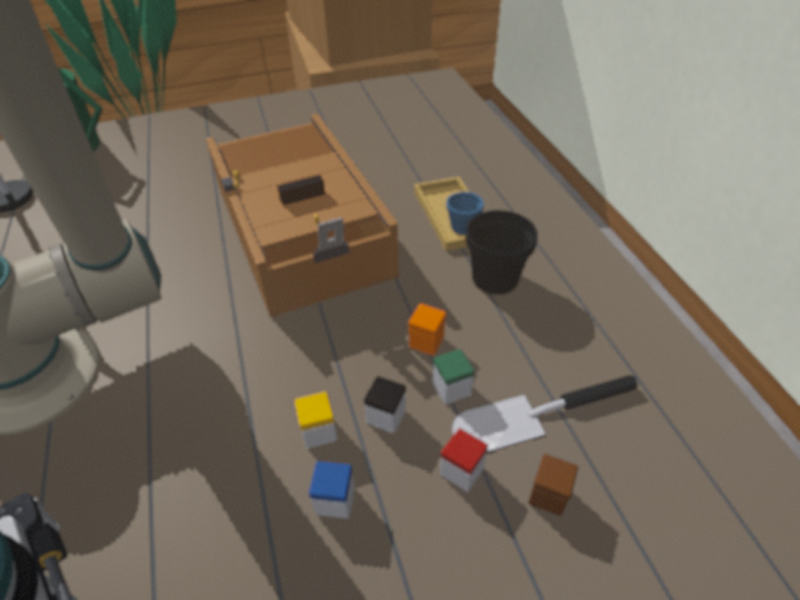

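Candidates (top view, 800 px scale): green (458,298), red (527,316), black (468,353), yellow (467,405) and blue (522,405) are the tins. The look-alikes are orange (408,300) and brown (559,269), which I leave alone. There is no white tin. The lid is part shut, with its handle at (247,365), and the hasp stands at the right end at (333,353).

```bash
cat >> h.py <<'E'
HUE={'green':((60,60,30),(95,255,255)),'red':((174,120,80),(180,255,255)),'yellow':((22,150,120),(33,255,255)),'blue':((105,140,60),(125,255,255)),'black':((0,0,0),(180,255,38))}
def caps(f,region=None,z=62,names=HUE):
    """tin tops: name -> list of (xyz, yaw deg mod 90, side mm, pix)"""
    hsv=cv2.cvtColor(cv2.GaussianBlur(f['pixels'],(3,3),0),cv2.COLOR_RGB2HSV); out={}
    for n in names:
        m=cv2.inRange(hsv,*map(np.array,HUE[n]))
        if n=='red': m|=cv2.inRange(hsv,np.array((0,150,80)),np.array((4,255,255)))
        for c in cv2.findContours(m,cv2.RETR_EXTERNAL,cv2.CHAIN_APPROX_NONE)[0]:
            if cv2.contourArea(c)<60: continue
            p=np.array([onz(f,*q[0],z)[:2] for q in c.astype(float)],np.float32)
            (x,y),(w,h),a=cv2.minAreaRect(p)
            if region and not(region[0]<x<region[1] and region[2]<y<region[3]): continue
            out.setdefault(n,[]).append((np.round([x,y]),round(a%90),np.round([w,h]),cv2.boundingRect(c)))
    return out
E
python3 - <<'E'
from h import *
f=grab('top','t1.png'); 
for n,v in caps(f,(200,800,-550,50)).items(): print(n,v)
a=cv2.imread('pics/t1.png')[100:300,60:370];cv2.imwrite('pics/t1c.png',cv2.resize(a,(800,516),interpolation=cv2.INTER_CUBIC))
E
```

```text
green [(array([ 625., -226.]), 0, array([43., 48.]), (286, 183, 17, 15))]
red [(array([ 590., -358.]), 38, array([46., 45.]), (328, 193, 20, 18))]
yellow [(array([ 419., -239.]), 90, array([42., 41.]), (292, 252, 15, 15))]
blue [(array([ 418., -346.]), 67, array([43., 42.]), (327, 251, 17, 17))]
black [(array([ 518., -243.]), 45, array([36., 34.]), (293, 218, 15, 16)), (array([798., -22.]), 46, array([119., 111.]), (208, 116, 38, 38))]
```

View pics/t1c.png

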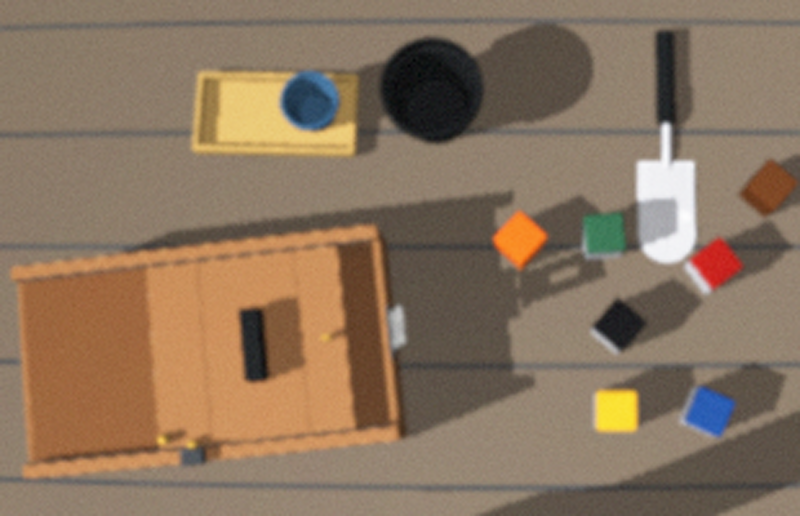

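The close crop (2.58x, origin at pixel 60,100) confirms the choice: green (603,234), red (715,263), black (618,325), yellow (616,410), blue (708,410). The lid handle is at (253,344), the staple at (325,336) and the hasp plate at (398,328). The caddy wall corners are about (12,270), (378,228), (402,438) and (27,474).

```bash
python3 - <<'E'
from h import *
f=grab('top')
P=lambda u,v,z:onz(f,60+u/2.58,100+v/2.58,z)
c=np.array([P(*q,123)[:2] for q in [(12,270),(378,228),(402,438),(27,474)]]); print(c.round())
L=lambda a,b:np.linalg.norm(a-b)
print(L(c[0],c[1]),L(c[3],c[2]),L(c[0],c[3]),L(c[1],c[2]))
# caddy corners: (120,317),(120,-108),(-120,-108),(-120,317)
m=np.array([(120,317),(120,-108),(-120,-108),(-120,317)],float)
mc,cc=m.mean(0),c.mean(0)
U,S,Vt=np.linalg.svd((m-mc).T@(c-cc)); R=(U@Vt).T
o=cc-R@mc; print('origin',o,'yaw',np.degrees(np.arctan2(R[1,0],R[0,0])))
for n,q,z in [('handle',(253,344),149),('staple',(325,336),127),('hasp',(398,328),150),('catch',(193,455),137)]:
    print(n,P(*q,z).round(), (R.T@(P(*q,z)[:2]-o)).round())
# handle mask
hsv=cv2.cvtColor(f['pixels'],cv2.COLOR_RGB2HSV); mk=(hsv[...,2]<45).astype(np.uint8); mk[:,:140]=0; mk[:210]=0; mk[255:]=0; mk[:,175:]=0
k=cv2.findContours(mk,cv2.RETR_EXTERNAL,cv2.CHAIN_APPROX_NONE)[0]; k=max(k,key=cv2.contourArea)
p=np.array([onz(f,*q[0],149)[:2] for q in k.astype(float)],np.float32); r=cv2.minAreaRect(p); print(r, R.T@(np.array(r[0])-o))
for X in [(120,317),(120,-108),(-120,-108),(-120,317)]: print(((proj(f,np.append(R@np.array(X)+o,123))-[60,100])*2.58).round())
E
```

```text
[[571. 453.]
 [619.  31.]
 [387.   1.]
 [341. 423.]]
424.5861956834485 424.2111083831479 231.897528902626 233.74448582742087
origin [491.61811821 123.02844405] yaw 6.68316431462054
handle [487. 162. 149.] [ 0. 39.]
staple [498.  87. 127.] [  2. -37.]
hasp [505.   4. 150.] [  -0. -119.]
catch [367. 228. 137.] [-112.  119.]
((487.3080139160156, 161.1605224609375), (71.40777587890625, 19.75351905822754), 7.494611740112305) [ 0.15695271 38.37457191]
[ 13. 267.]
[379. 224.]
[401. 440.]
[ 26. 478.]
```

Call:
move_arm(moves="1 .014 .035 .006 -.0255;1 .014 .035 .006 -.0255;1 .014 .035 .006 -.0255;1 .014 .035 .006 -.0255;1 .014 .035 .006 -.0255;1 .014 .035 .006 -.0255;1 .014 .035 .006 -.0255;1 .014 .035 .006 -.0255;1 .014 .035 .006 -.0255;1 .014 .035 .006 -.0255")

```text
time: 1.25
position: [349.1, -184.2, 233.2]
eef_rot: [0.998, 0.058, 0.0, 0.0]
force: [0.3, -0.5, 0.1]
grip_width: 94.1
grasp_force: 0.0
```

Call:
move_arm(moves="1 .014 .035 0 0;1 .014 .035 0 0;1 .014 .035 0 0;1 .014 .035 0 0;1 .014 .035 0 0;1 .014 .035 0 0;1 .014 .035 0 0;1 .014 .035 0 0;1 .014 .035 0 0;1 .012 .032 0 0")

```text
time: 2.25
position: [487.3, 163.0, 232.8]
eef_rot: [0.998, 0.059, 0.0, 0.0]
force: [0.4, -0.8, 0.6]
grip_width: 94.3
grasp_force: 0.0
```

Call:
move_arm(moves="1 0 0 -.03 0;1 0 0 -.03 0;1 0 0 -.03 0;1 0 0 -.02 0;0 0 0 0 0;0 0 0 0 0;0 0 0 0 0;0 0 0 0 0;0 0 0 0 0;0 0 0 0 0")

```text
time: 3.25
position: [487.3, 161.3, 123.5]
eef_rot: [0.998, 0.058, 0.001, -0.0]
force: [1.0, -0.0, -0.4]
grip_width: 49.4
grasp_force: 0.0
```

Call:
move_arm(moves="0 -.002 .017 0 0;0 -.002 .017 0 0;0 -.002 .017 0 0;0 -.002 .017 0 0;0 -.002 .017 0 0;0 -.002 .017 0 0;0 -.002 .017 0 0;0 -.002 .017 0 0;0 -.001 .012 0 0;0 0 0 0 0")

```text
time: 4.25
position: [469.9, 310.7, 122.9]
eef_rot: [0.998, 0.059, 0.0, -0.0]
force: [-0.0, -0.9, -0.1]
grip_width: 0.2
grasp_force: 0.0
```

```bash
python3 - <<'E'
from h import *
f=grab('wrist','w1.png'); f=grab('side','s1.png')
a=np.hstack([cv2.imread('pics/w1.png')[:, :],cv2.imread('pics/s1.png')]);cv2.imwrite('pics/ws1.png',cv2.resize(a,(800,300),interpolation=cv2.INTER_AREA))
E
```

```text
(no output)
```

View pics/ws1.png

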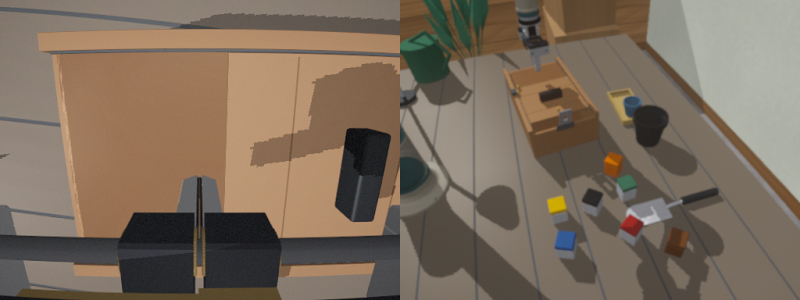

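The wrist view shows the fingers closed on nothing beyond the handle, which is at (362,175). The lid stayed behind, so I measure again.

```bash
cat >> h.py <<'E'
O=np.array([491.6,123.0]);YAW=np.radians(6.7);RC=np.array([[np.cos(YAW),-np.sin(YAW)],[np.sin(YAW),np.cos(YAW)]])
def w2c(p): return RC.T@(np.array(p)[:2]-O)
def c2w(p): return RC@np.array(p,float)+O
E
python3 - <<'E'
from h import *
f=grab('wrist'); 
for u,v in [(468,164),(502,172),(452,280),(436,272)]:
    p=onz(f,u*400/400*1.0,v,149); print(u,v,p.round(),w2c(p).round())
f=grab('side')
for u,v in [(400+0,0)]: pass
g=f['pixels']; hsv=cv2.cvtColor(g,cv2.COLOR_RGB2HSV); m=(hsv[...,2]<60).astype(np.uint8); 
for c in cv2.findContours(m,cv2.RETR_EXTERNAL,cv2.CHAIN_APPROX_NONE)[0]:
    x,y,w,h=cv2.boundingRect(c)
    if cv2.contourArea(c)>30 and 150<x<260 and 80<y<160: p=onz(f,x+w/2,y+h/2-2,145); print((x,y,w,h),p.round(),w2c(p).round())
f=grab('top','t2.png'); print(caps(f,(300,700,-450,-150)))
cv2.imwrite('pics/t2c.png',cv2.resize(cv2.imread('pics/t2.png')[150:300,60:230],(680,600)))
print(env.observe()['position'])
E
```

```text
468 164 [530. 184. 149.] [46. 57.]
502 172 [528. 160. 149.] [41. 33.]
452 280 [451. 172. 149.] [-34.  53.]
436 272 [456. 185. 149.] [-28.  66.]
(202, 156, 20, 11) [501. -23. 145.] [  -8. -146.]
(180, 114, 27, 16) [489. 154. 145.] [ 1. 31.]
{'green': [(array([ 626., -226.]), 7, array([45., 46.]), (286, 182, 17, 16))], 'red': [(array([ 591., -356.]), 44, array([45., 44.]), (328, 193, 19, 18))], 'yellow': [(array([ 420., -239.]), 90, array([41., 44.]), (292, 251, 15, 16))], 'blue': [(array([ 418., -346.]), 67, array([43., 42.]), (327, 251, 17, 17))], 'black': [(array([ 518., -243.]), 45, array([36., 34.]), (293, 218, 16, 15))]}
[469.96162911 308.54713813 122.8788202 ]
```

View pics/t2c.png

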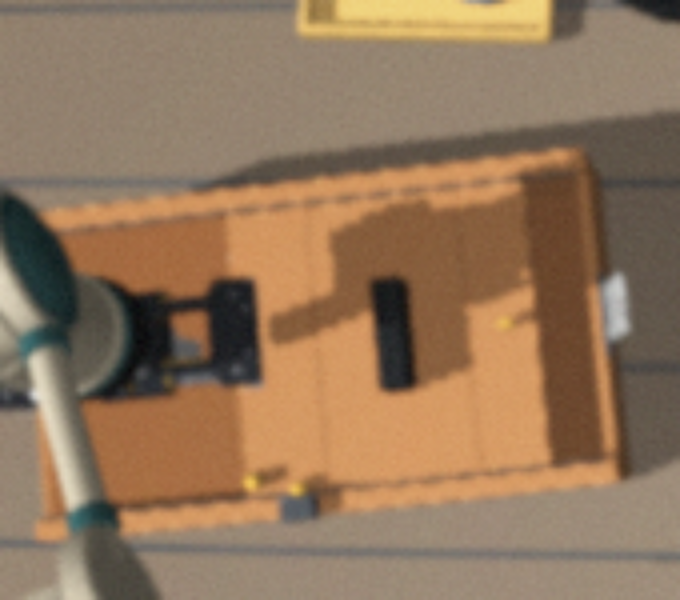

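```bash
python3 - <<'E'
from h import *
s=env.observe(); print(s['position'],s['grip_width'],s['force'])
for n in ['top','side','wrist']:
    f=grab(n); print(n,proj(f,s['position']).round(), 'handle39',proj(f,np.append(c2w((0,39)),149)).round())
    if n=='wrist': cv2.imwrite('pics/w2.png',cv2.cvtColor(f['pixels'],cv2.COLOR_RGB2BGR))
    if n=='side': b=f['pixels'][20:170,110:310,::-1]
a=cv2.imread('pics/w2.png')
cv2.imwrite('pics/c3.png',np.hstack([cv2.resize(b,(440,330)),cv2.resize(a[150:384,150:405],(360,330))]))
E
```

```text
[469.96162911 308.54713813 122.8788202 ] 0.37396224821303525 [-0.09388593 -1.30332282  0.47536341]
top [110. 240.] handle39 [158. 233.]
side [179. 100.] handle39 [192. 117.]
wrist [256. 221.] handle39 [480. 233.]
```

View pics/c3.png

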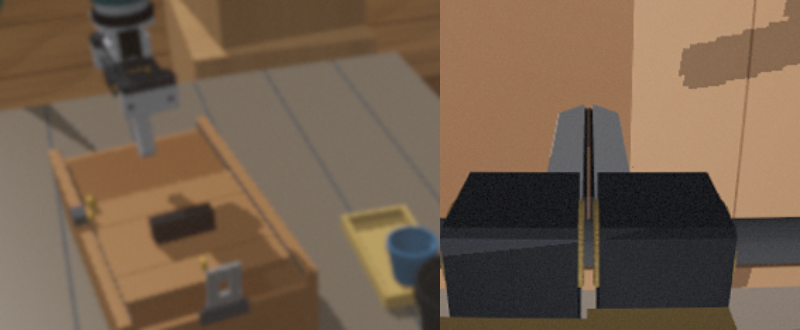

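```bash
python3 - <<'E'
from h import *
s=env.observe(); print(s['position'],s['qpos'].round(3))
f=grab('side','s4.png'); t=grab('top','t4.png'); w=grab('wrist')
for uv in [(177,91)]:
    for z in (123,150,170): print(z,onz(f,*uv,z).round())
for z in (123,150,170): print('top',z,onz(t,106,237,z).round())
R=np.array(w['R']);C=-R.T@np.array(w['t']);print('wrist cam',C,R.round(3).tolist(), C-s['position'])
a=cv2.imread('pics/s4.png')[50:130,130:230];b=cv2.imread('pics/t4.png')[195:275,70:170]
cv2.imwrite('pics/c4.png',np.hstack([cv2.resize(a,(400,320),interpolation=cv2.INTER_NEAREST),cv2.resize(b,(400,320),interpolation=cv2.INTER_NEAREST)]))
E
```

```text
[470.00787754 308.71563867 122.96263899] [ 0.458  0.289  1.614 -0.     1.239  1.912]
123 [472. 361. 123.]
150 [469. 313. 150.]
170 [467. 277. 170.]
top 123 [477. 321. 123.]
top 150 [475. 312. 150.]
top 170 [474. 305. 170.]
wrist cam [544.86057357 317.8951217  335.10427796] [[0.115, -0.993, -0.001], [-0.959, -0.111, 0.26], [-0.258, -0.029, -0.966]] [ 74.85269603   9.17948303 212.14163897]
```

View pics/c4.png

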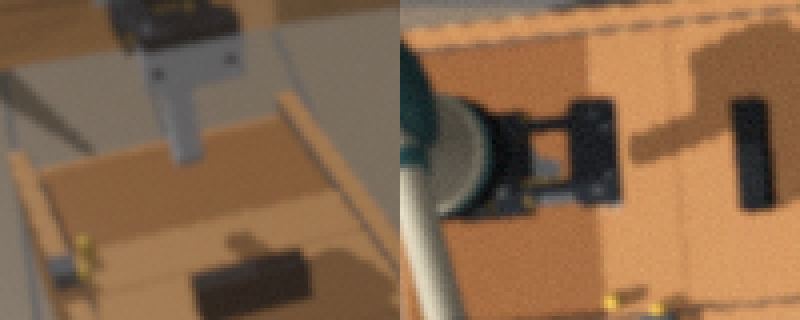

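Top and side rays meet at a fingertip height of about 150 mm, but the reported TCP height is 123 mm. So the real tips ride about 27 mm higher than reported and cleared the handle. I retry lower, with small steps and force checks.

Call:
move_arm(moves="1 0 0 .02 0;1 0 0 .02 0;1 .003 -.025 0 0;1 .003 -.025 0 0;1 .003 -.025 0 0;1 .003 -.025 0 0;1 .003 -.025 0 0;1 .002 -.022 0 0;1 0 0 0 0;1 0 0 0 0")

```text
time: 5.8
position: [487.0, 162.3, 163.0]
eef_rot: [0.998, 0.058, 0.0, -0.0]
force: [-0.9, -0.5, 0.3]
grip_width: 77.1
grasp_force: 0.0
```

Call:
move_arm(moves="1 0 0 -.015 0;1 0 0 -.015 0;1 0 0 -.01 0;1 0 0 -.01 0;1 0 0 -.005 0;1 0 0 -.005 0;1 0 0 0 0;1 0 0 0 0;1 0 0 0 0;1 0 0 0 0")

```text
time: 6.8
position: [487.3, 162.3, 103.3]
eef_rot: [0.998, 0.058, 0.0, -0.0]
force: [0.2, 0.1, 0.2]
grip_width: 93.8
grasp_force: 0.0
```

```bash
python3 - <<'E'
from h import *
s=env.observe(); print(s['position'],s['force'])
f=grab('side','s5.png'); t=grab('top','t5.png'); print(proj(f,s['position']),proj(t,s['position']))
a=cv2.imread('pics/s5.png')[60:160,130:255];b=cv2.imread('pics/t5.png')[180:280,110:235]
cv2.imwrite('pics/c5.png',np.hstack([cv2.resize(a,(400,320),interpolation=cv2.INTER_NEAREST),cv2.resize(b,(400,320),interpolation=cv2.INTER_NEAREST)]))
E
```

```text
[487.25625165 162.26005106 103.31023869] [0.23619603 0.06714124 0.24271593]
[194.21315356 130.91594613] [161.36466587 234.45294202]
```

View pics/c5.png

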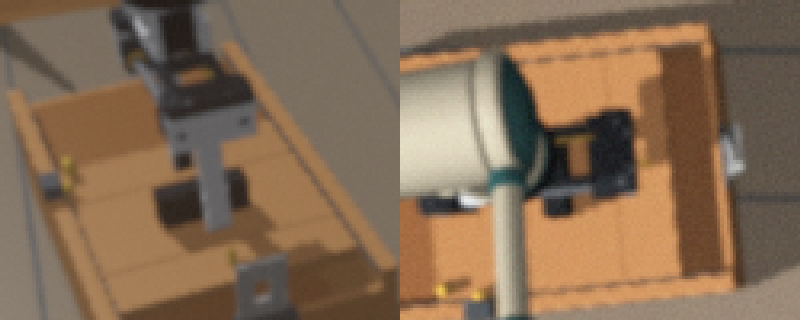

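The side view shows the near finger beside the handle, its tip at crop (215,228). There's no contact although the reported z is 103, below the lid top, which confirms the offset. I lower 6 mm and close.

Call:
move_arm(moves="1 0 0 -.003 0;1 0 0 -.003 0;0 0 0 0 0;0 0 0 0 0;0 0 0 0 0;0 0 0 0 0;0 0 0 0 0;0 0 0 0 0;0 0 0 0 0;0 0 0 0 0")

```text
time: 7.9
position: [486.9, 162.2, 96.9]
eef_rot: [0.998, 0.058, -0.0, 0.0]
force: [-1.1, 0.1, -1.1]
grip_width: 33.3
grasp_force: 0.0
```

Call:
move_arm(moves="0 0 0 0 0;0 0 0 0 0;0 0 0 0 0;0 0 0 0 0;0 0 0 0 0;0 -.001 .01 0 0;0 -.001 .01 0 0;0 -.001 .01 0 0;0 -.001 .01 0 0;0 -.001 .01 0 0")

```text
time: 8.9
position: [480.8, 213.0, 96.9]
eef_rot: [0.998, 0.059, -0.001, 0.0]
force: [-3.1, -1.3, 2.7]
grip_width: 22.0
grasp_force: 30.0
```

Call:
move_arm(moves="0 -.001 .011 0 0;0 -.001 .011 0 0;0 -.001 .011 0 0;0 -.001 .011 0 0;0 -.002 .011 0 0;0 -.001 .011 0 0;0 -.001 .011 0 0;0 -.001 .011 0 0;0 -.001 .009 0 0;0 0 0 0 0")

```text
time: 9.9
position: [469.1, 311.7, 96.9]
eef_rot: [0.998, 0.059, -0.002, -0.001]
force: [-6.7, 0.3, 5.7]
grip_width: 21.6
grasp_force: 30.0
```

Call:
move_arm(moves="1 0 0 0 0;1 0 0 0 0;1 0 0 0 0;1 0 0 0 0;1 0 0 0 0;1 0 0 0.03 0;1 0 0 .04 0;1 0 0 .04 0;1 0 0 .04 0;1 0 -.01 .01 0")

```text
time: 10.9
position: [474.4, 300.8, 261.7]
eef_rot: [0.998, 0.059, 0.004, -0.002]
force: [-0.3, 0.4, -0.1]
grip_width: 93.6
grasp_force: 0.0
```

```bash
python3 - <<'E'
from h import *
s=env.observe(); print(s['position'],s['force'],s['grip_width'])
f=grab('side'); t=grab('top'); 
print(caps(t,(300,700,-450,-150)))
E
```

```text
[474.38032521 300.84718612 261.69791736] [-0.3450968   0.36088914 -0.08836573] 93.5780998183593
{'green': [(array([ 625., -227.]), 0, array([43., 45.]), (287, 183, 16, 15))], 'red': [(array([ 590., -358.]), 38, array([46., 45.]), (328, 193, 20, 18))], 'yellow': [(array([ 420., -239.]), 90, array([41., 44.]), (292, 251, 15, 16))], 'blue': [(array([ 418., -346.]), 66, array([43., 42.]), (327, 251, 17, 17))], 'black': [(array([ 519., -243.]), 53, array([35., 34.]), (293, 218, 15, 15))]}
```

Call:
move_arm(moves="1 -.004 -.039 0 .1454;1 -.004 -.039 0 .1454;1 -.004 -.039 0 .1454;1 -.004 -.039 0 .1454;1 -.004 -.039 0 .1454;1 -.004 -.039 0 .1454;1 -.004 -.039 0 .1454;1 -.004 -.039 0 .1454;1 -.004 -.039 0 .1454;1 -.004 -.039 0 .1454")

```text
time: 12.0
position: [432.1, -78.5, 254.4]
eef_rot: [0.723, 0.691, -0.001, -0.002]
force: [-0.1, 0.2, -0.1]
grip_width: 93.7
grasp_force: 0.0
```

Call:
move_arm(moves="1 -.003 -.037 0 0;1 -.003 -.037 0 0;1 -.004 -.038 0 0;1 -.004 -.038 0 0;1 0 0 -.035 0;1 0 0 -.035 0;1 0 0 -.035 0;1 0 0 -.035 0;1 0 0 0 0;1 0 0 0 0")

```text
time: 13.0
position: [418.8, -226.8, 115.8]
eef_rot: [0.725, 0.689, -0.0, -0.002]
force: [0.4, -0.1, 0.9]
grip_width: 93.8
grasp_force: 0.0
```

```bash
python3 - <<'E'
from h import *
s=env.observe(); print(s['position'],s['eef_rot'],s['qpos'])
f=grab('side','s6.png'); t=grab('top','t6.png'); w=grab('wrist','w6.png')
print(proj(f,s['position']),proj(w,s['position']),proj(w,[420,-239,62]))
a=cv2.imread('pics/s6.png')[170:330,130:290];b=cv2.imread('pics/w6.png')
cv2.imwrite('pics/c6.png',np.hstack([cv2.resize(a,(384,384),interpolation=cv2.INTER_NEAREST),cv2.resize(b,(416,384))]))
E
```

```text
[ 418.75879886 -226.8166378   115.77095358] [ 7.24672029e-01  6.89091766e-01 -2.32940198e-04 -1.71310867e-03] [-6.42749269e-01  1.71752426e-01  1.79606995e+00  1.22273026e-04
  1.17722618e+00 -5.92472878e-01]
[196.19944046 241.35289742] [252.33912151 218.56233817] [254.76187186 211.52294165]
```

View pics/c6.png

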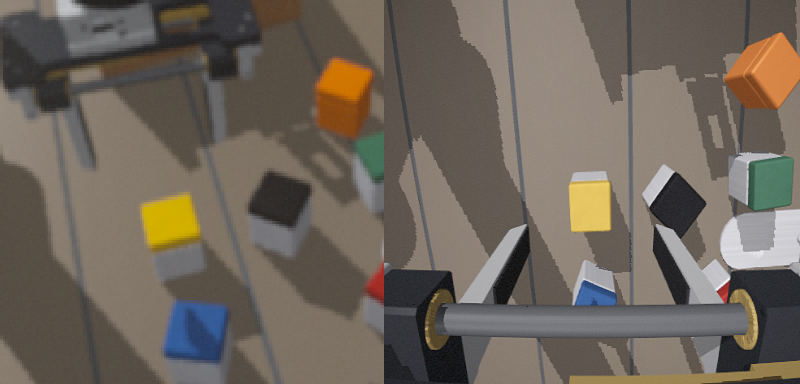

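The side crop shows the fingertips at (85,165) and (218,140). In the wrist view the yellow tin sits at (590,203), between the two fingers and a little forward.

```bash
python3 - <<'E'
from h import *
f=grab('side')
L=(130+85/2.4,170+165/2.4);R=(130+218/2.4,170+140/2.4)
for z in (116,130,140,150): a,b=onz(f,*L,z),onz(f,*R,z); print(z,a.round(),b.round(),((a+b)/2).round(),np.linalg.norm(a-b).round())
f=grab('wrist')
print(caps(f,(300,700,-450,-150),names=['yellow','black','green']))
print(caps(grab('top'),(300,700,-450,-150),names=['yellow','black','green']))
E
```

```text
116 [ 360. -201.  116.] [ 474. -210.  116.] [ 417. -205.  116.] 114.0
130 [ 361. -213.  130.] [ 472. -221.  130.] [ 417. -217.  130.] 112.0
140 [ 362. -221.  140.] [ 471. -229.  140.] [ 417. -225.  140.] 110.0
150 [ 363. -229.  150.] [ 470. -237.  150.] [ 417. -233.  150.] 108.0
{'black': [(array([ 588., -393.]), 28, array([21., 15.]), (414, 336, 18, 15)), (array([ 510., -300.]), 26, array([19., 88.]), (332, 229, 42, 74)), (array([ 326., -291.]), 56, array([90., 20.]), (136, 228, 43, 76)), (array([ 498., -231.]), 80, array([49., 22.]), (327, 173, 33, 53))], 'green': [(array([ 621., -223.]), 5, array([51., 47.]), (448, 156, 55, 54))]}
{'green': [(array([ 488., -217.]), 53, array([14., 81.]), (284, 225, 17, 23)), (array([ 625., -226.]), 0, array([43., 48.]), (286, 183, 17, 15))]}
```

Call:
move_arm(moves=".75 .001 -.012 0 .05;.75 0 0 0 0;.75 0 0 -.02 0;.75 0 0 -.03 0;.75 0 0 -.03 0;.75 0 0 -.02 0;.75 0 0 -.01 0;.75 0 0 -.005 0;.75 0 0 0 0;.75 0 0 0 0")

```text
time: 14.3
position: [421.6, -240.0, 2.8]
eef_rot: [0.707, 0.707, 0.0, 0.001]
force: [0.1, 0.6, 1.4]
grip_width: 70.3
grasp_force: 0.0
```

Call:
move_arm(moves="0 0 0 0 0;0 0 0 0 0;0 0 0 0 0;0 0 0 0 0;0 0 0 0 0;0 0 0 0 0;0 0 0 0 0;0 0 0 .01 0;0 0 0 .02 0;0 0 0 0 0")

```text
time: 15.3
position: [422.9, -240.7, 33.9]
eef_rot: [0.707, 0.707, 0.001, 0.003]
force: [-0.1, 0.0, -0.7]
grip_width: 46.0
grasp_force: 30.0
```

```bash
python3 - <<'E'
from h import *
s=env.observe(); print(s['position'],s['force'],s['grip_width'],s['grasp_force'])
f=grab('side','s7.png'); grab('top','t7.png');grab('wrist','w7.png')
b=cv2.imread('pics/w7.png');a=cv2.imread('pics/s7.png')[170:330,130:290]
cv2.imwrite('pics/c7.png',np.hstack([cv2.resize(a,(384,384),interpolation=cv2.INTER_NEAREST),cv2.resize(b,(416,384))]))
E
```

```text
[ 422.86795207 -240.70109768   33.86555438] [-0.14835923  0.01905336 -0.66517326] 45.98114172080941 29.991583228111267
```

View pics/c7.png

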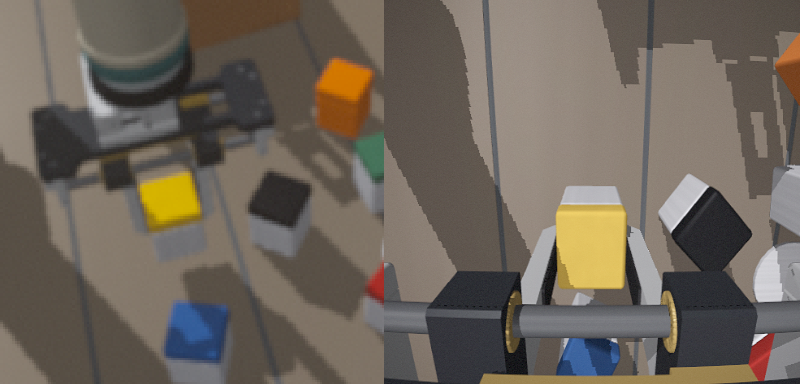

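The tin is gripped (46.0 mm) and lifted. The fingers look about 27 mm shorter than the TCP definition says, so before I lower anything into the bin I check the height of the gripper body.

```bash
python3 - <<'E'
from h import *
f=grab('side')
def ony(u,v,y): o,d=ray(f,u,v); return o+d*(y-o[1])/d[1]
for nm,u,v in [('barR',265,130),('barL',60,183),('blockL',115,188),('blockR',205,165),('cap near edge',178,222)]:
    print(nm,[ony(130+u/2.4,170+v/2.4,y).round().tolist() for y in (-240,-262,-277)])
E
```

```text
barR [[509.0, -240.0, 151.0], [504.0, -262.0, 179.0], [501.0, -277.0, 197.0]]
barL [[341.0, -240.0, 149.0], [345.0, -262.0, 176.0], [347.0, -277.0, 195.0]]
blockL [[381.0, -240.0, 125.0], [382.0, -262.0, 154.0], [383.0, -277.0, 174.0]]
blockR [[456.0, -240.0, 126.0], [454.0, -262.0, 154.0], [452.0, -277.0, 174.0]]
cap near edge [[425.0, -240.0, 56.0], [424.0, -262.0, 88.0], [424.0, -277.0, 109.0]]
```

Body bottom is about 120 mm above the reported TCP, so releasing at a reported z of about 24 clears the walls. First tin goes to slot (436,167).

Call:
move_arm(moves="0 0 0 .04 0;0 0 0 .04 0;0 0 0 .04 0;0 .002 .035 .008 .0167;0 .002 .035 .008 .0167;0 .002 .035 .008 .0167;0 .002 .035 .008 .0167;0 .002 .035 .008 .0167;0 .002 .035 .008 .0167;0 .001 .035 .008 .0167")

```text
time: 16.5
position: [433.2, 7.0, 207.2]
eef_rot: [0.664, 0.747, -0.0, -0.001]
force: [0.7, 0.2, -1.8]
grip_width: 45.8
grasp_force: 30.0
```

Call:
move_arm(moves="0 0 .033 0 0;0 0 .033 0 0;0 0 .033 0 0;0 0 .033 0 0;0 0 .031 0 0;0 0 0 0 0;0 0 0 -.03 0;0 0 0 -.03 0;0 0 0 -.03 0;0 0 0 0 0")

```text
time: 17.5
position: [429.6, 166.8, 113.8]
eef_rot: [0.665, 0.747, -0.004, -0.003]
force: [-0.5, 0.4, -0.8]
grip_width: 45.6
grasp_force: 30.0
```

Call:
move_arm(moves="0 .006 0 0 0;0 0 0 -.02 0;0 0 0 -.025 0;0 0 0 -.025 0;0 0 0 -.015 0;0 0 0 -.005 0;0 0 0 0 0;0 0 0 0 0;.7 0 0 0 0;.7 0 0 0 0")

```text
time: 18.5
position: [441.0, 168.7, 29.1]
eef_rot: [0.665, 0.747, 0.001, 0.001]
force: [-0.3, -0.5, 0.2]
grip_width: 58.3
grasp_force: 0.0
```

Call:
move_arm(moves=".7 0 0 0 0;.7 0 0 0 0;.7 0 0 .02 0;.7 0 0 .04 0;.7 0 0 .04 0;.7 0 0 .04 0;.7 0 0 .04 0;.7 0 0 0 0;.7 0 0 0 0;.7 0 0 0 0")

```text
time: 19.5
position: [438.6, 168.2, 206.5]
eef_rot: [0.665, 0.747, -0.001, -0.001]
force: [0.1, 0.2, -0.2]
grip_width: 65.9
grasp_force: 0.0
```

```bash
python3 - <<'E'
from h import *
s=env.observe(); print(s['position'])
grab('side','s8.png'); t=grab('top','t8.png');print(caps(t,(300,700,-450,-150)))
w=grab('wrist','w8.png')
a=cv2.imread('pics/s8.png')[40:200,130:290];b=cv2.imread('pics/w8.png')
cv2.imwrite('pics/c8.png',np.hstack([cv2.resize(a,(384,384),interpolation=cv2.INTER_NEAREST),cv2.resize(b,(416,384))]))
E
```

```text
[438.64442762 168.24681628 206.49461415]
{'green': [(array([ 625., -226.]), 0, array([43., 42.]), (287, 183, 15, 15))], 'red': [(array([ 591., -357.]), 36, array([47., 46.]), (328, 192, 20, 19))], 'blue': [(array([ 418., -345.]), 67, array([43., 42.]), (327, 251, 17, 17))], 'black': [(array([ 519., -243.]), 50, array([37., 37.]), (292, 218, 17, 15))]}
```

View pics/c8.png

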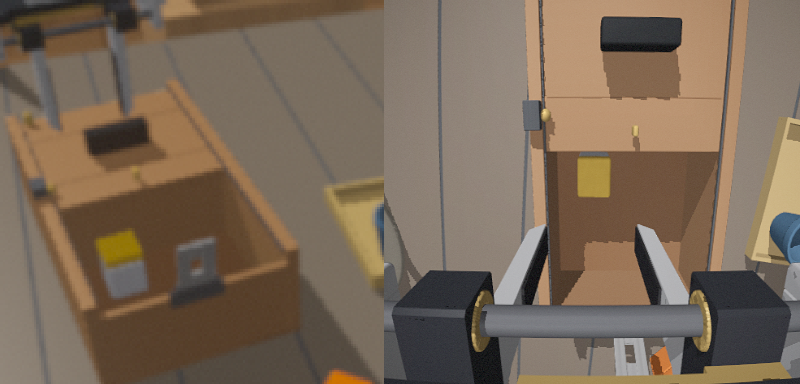

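The yellow tin stands upright in the bin (side crop (122,262)), and the lid is well back. Next is blue.

Call:
move_arm(moves=".75 -.002 -.037 0 -.052;.75 -.002 -.037 0 -.052;.75 -.002 -.037 0 -.052;.75 -.002 -.037 0 -.052;.75 -.002 -.037 0 -.052;.75 -.002 -.037 0 -.052;.75 -.002 -.037 0 -.052;.75 -.002 -.037 0 -.052;.75 -.002 -.037 0 -.052;.75 -.002 -.037 0 -.052")

```text
time: 20.65
position: [419.0, -202.7, 206.9]
eef_rot: [0.835, 0.55, -0.0, -0.001]
force: [0.5, 0.5, -0.5]
grip_width: 70.5
grasp_force: 0.0
```

Call:
move_arm(moves=".75 0 -.036 0 0;.75 0 -.036 0 0;.75 0 -.036 0 0;.75 0 -.036 0 0;.75 0 0 -.035 0;.75 0 0 -.035 0;.75 0 0 -.035 0;.75 0 0 0 0;.75 0 0 0 0;.75 0 0 0 0")

```text
time: 21.65
position: [420.9, -346.5, 104.5]
eef_rot: [0.834, 0.551, 0.0, 0.001]
force: [0.4, -1.0, -0.9]
grip_width: 70.5
grasp_force: 0.0
```

Call:
move_arm(moves=".75 -.002 0 -.03 0;.75 0 0 -.03 0;.75 0 0 -.02 0;.75 0 0 -.015 0;.75 0 0 -.007 0;.75 0 0 0 0;0 0 0 0 0;0 0 0 0 0;0 0 0 0 0;0 0 0 0 0")

```text
time: 22.65
position: [417.9, -345.8, 1.7]
eef_rot: [0.834, 0.551, -0.0, 0.001]
force: [-0.9, -0.2, 3.4]
grip_width: 46.1
grasp_force: 30.0
```

Call:
move_arm(moves="0 0 0 0 0;0 0 0 0 0;0 0 0 0 0;0 0 0 .015 0;0 0 0 .04 0;0 0 0 .04 0;0 0 0 .04 0;0 0 0 .04 0;0 0 0 .035 0;0 0 0 0 0")

```text
time: 23.65
position: [420.2, -347.9, 216.0]
eef_rot: [0.834, 0.551, 0.001, 0.005]
force: [-0.1, -0.0, -0.6]
grip_width: 46.1
grasp_force: 30.0
```

Call:
move_arm(moves="0 .002 .036 0 .052;0 .002 .036 0 .052;0 .002 .036 0 .052;0 .002 .036 0 .052;0 .002 .036 0 .052;0 .002 .036 0 .052;0 .002 .036 0 .052;0 .002 .036 0 .052;0 .003 .036 0 .052;0 .003 .036 0 .052")

```text
time: 24.65
position: [438.8, 16.1, 209.4]
eef_rot: [0.664, 0.748, -0.001, -0.001]
force: [0.8, -0.3, -0.9]
grip_width: 46.0
grasp_force: 30.0
```

Call:
move_arm(moves="0 0 .034 0 0;0 0 .034 0 0;0 0 .033 0 0;0 0 0 0 0;0 0 0 -.03 0;0 0 0 -.03 0;0 0 0 -.03 0;0 0 0 0 0;0 0 0 0 0;0 0 0 0 0")

```text
time: 25.65
position: [441.1, 115.2, 122.1]
eef_rot: [0.665, 0.747, 0.001, 0.001]
force: [-0.6, 0.4, -0.8]
grip_width: 45.9
grasp_force: 30.0
```

Call:
move_arm(moves="0 .001 -.004 -.02 0;0 0 0 -.03 0;0 0 0 -.025 0;0 0 0 -.015 0;0 0 0 -.006 0;0 0 0 0 0;0 0 0 0 0;.7 0 0 0 0;.7 0 0 0 0;.7 0 0 0 0")

```text
time: 26.65
position: [441.4, 111.6, 25.6]
eef_rot: [0.665, 0.747, 0.001, 0.001]
force: [0.4, 0.6, 0.9]
grip_width: 64.8
grasp_force: 0.0
```

Call:
move_arm(moves=".7 0 0 0 0;.7 0 0 .02 0;.7 0 0 .04 0;.7 0 0 .04 0;.7 0 0 .04 0;.7 0 0 .04 0;.7 0 0 0 0;.7 0 0 0 0;.7 0 0 0 0;.7 0 0 0 0")

```text
time: 27.65
position: [439.6, 111.3, 203.2]
eef_rot: [0.665, 0.747, -0.001, -0.001]
force: [-0.1, -0.2, -0.9]
grip_width: 65.9
grasp_force: 0.0
```

```bash
python3 - <<'E'
from h import *
s=env.observe(); print(s['position'])
t=grab('top');print(caps(t,(300,800,-500,-100)))
w=grab('wrist','w9.png');print('in bin',caps(w,(350,620,0,260),z=72,names=['yellow','blue']))
E
```

```text
[439.58732175 111.34875503 203.21169869]
{'green': [(array([ 625., -225.]), 0, array([43., 45.]), (286, 183, 16, 15))], 'red': [(array([ 589., -356.]), 38, array([46., 46.]), (328, 193, 20, 19))], 'black': [(array([ 519., -243.]), 45, array([38., 38.]), (292, 218, 17, 15))]}
in bin {'yellow': [(array([441., 172.]), 6, array([43., 43.]), (243, 106, 42, 42))], 'blue': [(array([442., 115.]), 6, array([42., 45.]), (239, 159, 39, 40))]}
```

Call:
move_arm(moves=".75 .008 -.035 0 -.0885;.75 .008 -.035 0 -.0885;.75 .008 -.035 0 -.0885;.75 .008 -.035 0 -.0885;.75 .008 -.035 0 -.0885;.75 .008 -.035 0 -.0885;.75 .008 -.035 0 -.0885;.75 .008 -.035 0 -.0885;.75 .008 -.035 0 -.0885;.75 .008 -.035 0 -.0885")

```text
time: 28.75
position: [520.7, -239.8, 203.9]
eef_rot: [0.921, 0.389, -0.0, -0.001]
force: [-0.1, 0.4, 0.2]
grip_width: 70.2
grasp_force: 0.0
```

```bash
python3 - <<'E'
from h import *
s=env.observe(); print(s['position'])
w=grab('wrist','w10.png')
g=cv2.GaussianBlur(w['pixels'],(3,3),0); hsv=cv2.cvtColor(g,cv2.COLOR_RGB2HSV)
p=proj(w,[519,-243,62]); print(p)
m=cv2.inRange(hsv,np.array((0,0,0)),np.array((180,255,60)))
for c in cv2.findContours(m,cv2.RETR_EXTERNAL,cv2.CHAIN_APPROX_NONE)[0]:
    if cv2.contourArea(c)>300:
        r=cv2.minAreaRect(np.array([onz(w,*q[0],62)[:2] for q in c.astype(float)],np.float32)); print(np.round(r[0]),np.round(r[1]),round(r[2]),cv2.boundingRect(c))
print(caps(w,(300,800,-500,-100),names=['green','red']))
E
```

```text
[ 520.65788866 -239.81063647  203.91619911]
[256.30609082 182.35577136]
[ 566. -564.] [165. 185.] 45 (372, 270, 140, 104)
[ 187. -211.] [188. 276.] 50 (0, 270, 162, 114)
[ 507. -386.] [117.  22.] 69 (313, 228, 34, 78)
[ 374. -256.] [119.  24.] 24 (164, 227, 34, 79)
[ 519. -240.] [45. 44.] 49 (235, 160, 40, 41)
[ 798. -293.] [ 21. 111.] 89 (431, 0, 81, 79)
[486.  45.] [47. 17.] 6 (30, 0, 33, 35)
{'green': [(array([ 625., -224.]), 5, array([45., 45.]), (287, 75, 55, 57))], 'red': [(array([ 590., -353.]), 37, array([46., 47.]), (341, 186, 46, 41))]}
```

Call:
move_arm(moves=".75 -.001 -.002 -.03 .05;.75 0 0 -.04 0;.75 0 0 -.04 0;.75 0 0 -.035 0;.75 0 0 -.03 0;.75 0 0 -.02 0;.75 0 0 -.006 0;.75 0 0 0 0;0 0 0 0 0;0 0 0 0 0")

```text
time: 29.8
position: [520.9, -241.1, 5.2]
eef_rot: [0.91, 0.414, 0.001, 0.001]
force: [-0.3, 0.0, -0.2]
grip_width: 57.7
grasp_force: 0.0
```

Call:
move_arm(moves="0 0 0 0 0;0 0 0 0 0;0 0 0 0 0;0 0 0 0 0;0 0 0 .015 0;0 0 0 .04 0;0 0 0 .04 0;0 0 0 .04 0;0 0 0 .04 0;0 0 0 .035 0")

```text
time: 30.8
position: [519.9, -240.6, 216.0]
eef_rot: [0.91, 0.414, 0.0, 0.001]
force: [0.3, 0.4, -1.0]
grip_width: 45.8
grasp_force: 30.0
```

Call:
move_arm(moves="0 .001 .035 0 .083;0 .001 .035 0 .083;0 .001 .035 0 .083;0 .001 .035 0 .083;0 .001 .035 0 .083;0 .002 .035 0 .083;0 .002 .035 0 .083;0 .002 .035 0 .083;0 .002 .035 0 .083;0 .002 .035 0 .083")

```text
time: 31.8
position: [534.7, 110.9, 213.7]
eef_rot: [0.665, 0.747, -0.0, 0.0]
force: [1.4, -0.3, 0.4]
grip_width: 45.7
grasp_force: 30.0
```

Call:
move_arm(moves="0 0 .035 0 0;0 0 .034 0 0;0 0 0 0 0;0 0 0 -.03 0;0 0 0 -.03 0;0 0 0 -.03 0;0 0 0 0 0;0 0 0 0 0;0 0 0 0 0;0 0 0 0 0")

```text
time: 32.8
position: [536.2, 178.5, 125.7]
eef_rot: [0.667, 0.745, 0.001, 0.001]
force: [0.3, -0.3, -0.5]
grip_width: 45.6
grasp_force: 30.0
```

Call:
move_arm(moves="0 0 0 -.025 0;0 0 0 -.03 0;0 0 0 -.025 0;0 0 0 -.014 0;0 0 0 -.006 0;0 0 0 0 0;0 0 0 0 0;.7 0 0 0 0;.7 0 0 0 0;.7 0 0 0 0")

```text
time: 33.8
position: [535.3, 178.6, 24.6]
eef_rot: [0.666, 0.746, 0.001, 0.0]
force: [-0.3, 0.6, -0.2]
grip_width: 64.6
grasp_force: 0.0
```

Call:
move_arm(moves=".7 0 0 0 0;.7 0 0 .02 0;.7 0 0 .04 0;.7 0 0 .04 0;.7 0 0 .04 0;.7 0 0 .04 0;.7 0 0 0 0;.7 0 0 0 0;.7 0 0 0 0;.7 0 0 0 0")

```text
time: 34.8
position: [533.7, 178.2, 202.1]
eef_rot: [0.666, 0.746, -0.001, -0.001]
force: [-0.5, -0.1, -0.6]
grip_width: 65.7
grasp_force: 0.0
```

```bash
cat >> h.py <<'E'
def dark(w,z,reg):
    hsv=cv2.cvtColor(cv2.GaussianBlur(w['pixels'],(3,3),0),cv2.COLOR_RGB2HSV); m=cv2.inRange(hsv,np.array((0,0,0)),np.array((180,255,60)))
    for c in cv2.findContours(m,cv2.RETR_EXTERNAL,cv2.CHAIN_APPROX_NONE)[0]:
        if cv2.contourArea(c)>200:
            r=cv2.minAreaRect(np.array([onz(w,*q[0],z)[:2] for q in c.astype(float)],np.float32))
            if reg[0]<r[0][0]<reg[1] and reg[2]<r[0][1]<reg[3]: print('dark',np.round(r[0]),np.round(r[1]),round(r[2]),cv2.boundingRect(c))
E
python3 - <<'E'
from h import *
s=env.observe(); print(s['position'])
t=grab('top');print(caps(t,(300,800,-500,-100)))
w=grab('wrist','w11.png');print('in bin',caps(w,(350,620,0,260),z=72,names=['yellow','blue'])); dark(w,72,(380,620,20,300))
E
```

```text
[533.70119726 178.22962807 202.11162426]
{'green': [(array([ 625., -226.]), 0, array([43., 42.]), (287, 183, 15, 15))], 'red': [(array([ 590., -358.]), 38, array([46., 45.]), (328, 193, 20, 18))]}
in bin {'yellow': [(array([443., 174.]), 6, array([45., 44.]), (153, 157, 42, 40))], 'blue': [(array([444., 116.]), 6, array([45., 45.]), (153, 207, 39, 37))]}
dark [462.  63.] [112.  21.] 74 (169, 227, 33, 78)
dark [536. 179.] [44. 46.] 6 (238, 161, 40, 41)
```

Call:
move_arm(moves=".75 .008 -.037 0 -.004;.75 .008 -.037 0 -.004;.75 .008 -.037 0 -.004;.75 .008 -.037 0 -.004;.75 .008 -.037 0 -.004;.75 .008 -.037 0 -.004;.75 .008 -.037 0 -.004;.75 .009 -.037 0 -.004;.75 .009 -.037 0 -.004;.75 .009 -.037 0 -.004")

```text
time: 35.9
position: [617.7, -193.0, 202.9]
eef_rot: [0.681, 0.732, -0.0, -0.001]
force: [0.5, 0.7, -0.3]
grip_width: 70.3
grasp_force: 0.0
```

Call:
move_arm(moves=".75 .008 -.033 0 0;.75 0 0 -.03 0;.75 0 0 -.035 0;.75 0 0 -.035 0;.75 0 0 0 0;.75 0 0 0 0;.75 0 0 0 0;.75 0 0 0 0;.75 0 0 0 0;.75 0 0 0 0")

```text
time: 36.9
position: [626.3, -224.7, 105.1]
eef_rot: [0.681, 0.732, 0.0, 0.001]
force: [0.6, 0.0, 0.1]
grip_width: 70.3
grasp_force: 0.0
```

```bash
python3 - <<'E'
from h import *
s=env.observe(); print(s['position'],s['eef_rot'])
w=grab('wrist','w12.png');print(caps(w,(350,820,-500,260),names=['green','red'])); print(caps(grab('top'),(300,800,-500,-100)))
E
```

```text
[ 626.3305915  -224.66141931  105.06335031] [6.81194219e-01 7.32102089e-01 3.09080813e-04 9.33813821e-04]
{'green': [(array([ 626., -223.]), 5, array([45., 46.]), (228, 175, 54, 54))], 'red': [(array([ 594., -373.]), 5, array([41., 18.]), (190, 338, 43, 16)), (array([ 593., -321.]), 4, array([16.,  8.]), (203, 297, 18, 8))]}
{'red': [(array([ 590., -358.]), 36, array([46., 46.]), (328, 193, 20, 18))]}
```

Call:
move_arm(moves=".75 0 .001 -.03 0.01;.75 0 0 -.03 0;.75 0 0 -.02 0;.75 0 0 -.015 0;.75 0 0 -.007 0;.75 0 0 0 0;0 0 0 0 0;0 0 0 0 0;0 0 0 0 0;0 0 0 0 0")

```text
time: 38.0
position: [626.3, -223.8, 2.8]
eef_rot: [0.678, 0.735, 0.0, 0.001]
force: [0.2, 0.4, 2.5]
grip_width: 46.0
grasp_force: 30.0
```

Call:
move_arm(moves="0 0 0 0 0;0 0 0 0 0;0 0 0 0 0;0 0 0 .015 0;0 0 0 .04 0;0 0 0 .04 0;0 0 0 .04 0;0 0 0 .04 0;0 0 0 .035 0;0 0 0 0 0")

```text
time: 39.0
position: [628.6, -224.7, 217.3]
eef_rot: [0.678, 0.735, 0.002, 0.005]
force: [-0.5, -0.5, -1.4]
grip_width: 46.0
grasp_force: 30.0
```

Call:
move_arm(moves="0 -.008 .035 0 .003;0 -.008 .035 0 .003;0 -.008 .035 0 .003;0 -.008 .035 0 .003;0 -.009 .035 0 .003;0 -.009 .035 0 .003;0 -.009 .035 0 .003;0 -.009 .035 0 .003;0 -.009 .035 0 .003;0 -.009 .034 0 .003")

```text
time: 40.0
position: [538.1, 126.8, 209.7]
eef_rot: [0.666, 0.746, -0.001, -0.001]
force: [1.0, 0.3, -1.4]
grip_width: 45.7
grasp_force: 30.0
```

Call:
move_arm(moves="0 0 0 0 0;0 0 0 -.03 0;0 0 0 -.03 0;0 0 0 -.03 0;0 0 0 0 0;0 0 0 0 0;0 0 0 0 0;0 0 0 0 0;0 0 0 0 0;0 0 0 0 0")

```text
time: 41.0
position: [540.3, 125.5, 122.7]
eef_rot: [0.666, 0.746, 0.001, 0.001]
force: [0.1, 0.1, -1.1]
grip_width: 45.7
grasp_force: 30.0
```

Call:
move_arm(moves="0 .001 -.001 -.025 0;0 0 0 -.03 0;0 0 0 -.025 0;0 0 0 -.012 0;0 0 0 -.005 0;0 0 0 0 0;0 0 0 0 0;.7 0 0 0 0;.7 0 0 0 0;.7 0 0 0 0")

```text
time: 42.0
position: [541.4, 124.6, 25.7]
eef_rot: [0.666, 0.746, 0.001, 0.001]
force: [-0.3, 0.7, 0.2]
grip_width: 64.6
grasp_force: 0.0
```

Call:
move_arm(moves=".7 0 0 0 0;.7 0 0 .02 0;.7 0 0 .04 0;.7 0 0 .04 0;.7 0 0 .04 0;.7 0 0 .04 0;.7 0 0 0 0;.7 0 0 0 0;.7 0 0 0 0;.7 0 0 0 0")

```text
time: 43.0
position: [539.6, 124.3, 203.0]
eef_rot: [0.666, 0.746, -0.001, -0.001]
force: [-0.5, 1.1, -0.3]
grip_width: 66.1
grasp_force: 0.0
```

```bash
python3 - <<'E'
from h import *
s=env.observe(); print(s['position'])
t=grab('top');print(caps(t,(300,800,-500,-100)))
w=grab('wrist','w13.png');print('in bin',caps(w,(350,620,0,260),z=72,names=['yellow','blue','green'])); dark(w,72,(380,620,20,300))
E
```

```text
[539.59621864 124.34857999 202.99190265]
{'red': [(array([ 590., -358.]), 36, array([45., 45.]), (328, 193, 20, 18))]}
in bin {'yellow': [(array([443., 173.]), 6, array([45., 43.]), (149, 108, 44, 41))], 'blue': [(array([444., 115.]), 6, array([45., 44.]), (149, 161, 42, 39))], 'green': [(array([542., 126.]), 6, array([44., 45.]), (238, 161, 40, 40))]}
dark [536. 178.] [45. 44.] 6 (237, 112, 42, 42)
```

Call:
move_arm(moves=".7 .004 -.037 0 -.104;.7 .004 -.037 0 -.104;.7 .004 -.037 0 -.104;.7 .004 -.037 0 -.104;.7 .004 -.037 0 -.104;.7 .004 -.037 0 -.104;.7 .004 -.037 0 -.104;.7 .004 -.037 0 -.104;.7 .004 -.037 0 -.104;.7 .004 -.037 0 -.104")

```text
time: 44.1
position: [580.5, -246.9, 203.9]
eef_rot: [0.95, 0.314, -0.0, -0.001]
force: [0.1, -0.1, -0.4]
grip_width: 65.7
grasp_force: 0.0
```

Call:
move_arm(moves=".7 .003 -.037 0 0;.7 .003 -.037 0 0;.7 .003 -.037 0 0;.7 0 0 0 0;.7 0 0 -.03 0;.7 0 0 -.035 0;.7 0 0 -.03 0;.7 0 0 0 0;.7 0 0 0 0;.7 0 0 0 0")

```text
time: 45.1
position: [591.1, -356.9, 111.9]
eef_rot: [0.949, 0.316, 0.001, 0.001]
force: [-0.3, 0.6, 1.1]
grip_width: 65.9
grasp_force: 0.0
```

```bash
python3 - <<'E'
from h import *
s=env.observe(); print(s['position'],s['eef_rot'])
w=grab('wrist','w14.png');print(caps(w,(350,820,-500,260),names=['red']))
E
```

```text
[ 591.05070893 -356.91402717  111.90885154] [0.94875157 0.31601858 0.00098461 0.00132274]
{'red': [(array([ 591., -354.]), 37, array([45., 45.]), (227, 174, 53, 51))]}
```

Call:
move_arm(moves=".7 0 .0015 -.03 0;.7 0 0 -.03 0;.7 0 0 -.025 0;.7 0 0 -.015 0;.7 0 0 -.008 0;.7 0 0 0 0;0 0 0 0 0;0 0 0 0 0;0 0 0 0 0;0 0 0 0 0")

```text
time: 46.15
position: [590.6, -355.6, 3.2]
eef_rot: [0.949, 0.316, 0.001, 0.001]
force: [-0.1, 0.6, 3.9]
grip_width: 45.8
grasp_force: 30.0
```

Call:
move_arm(moves="0 0 0 0 0;0 0 0 0 0;0 0 0 0 0;0 0 0 .015 0;0 0 0 .04 0;0 0 0 .04 0;0 0 0 .04 0;0 0 0 .04 0;0 0 0 .035 0;0 0 0 0 0")

```text
time: 47.15
position: [592.2, -356.6, 218.7]
eef_rot: [0.949, 0.316, 0.003, 0.005]
force: [0.6, 0.1, -0.5]
grip_width: 45.9
grasp_force: 30.0
```

Call:
move_arm(moves="0 -.004 .036 0 .1045;0 -.004 .036 0 .1045;0 -.004 .036 0 .1045;0 -.004 .036 0 .1045;0 -.004 .036 0 .1045;0 -.004 .036 0 .1045;0 -.004 .036 0 .1045;0 -.004 .036 0 .1045;0 -.004 .036 0 .1045;0 -.004 .036 0 .1045")

```text
time: 48.15
position: [548.2, 6.6, 210.5]
eef_rot: [0.663, 0.749, -0.001, -0.001]
force: [1.0, 0.2, -1.0]
grip_width: 45.7
grasp_force: 30.0
```

Call:
move_arm(moves="0 -.002 .034 0 0;0 -.002 .033 0 0;0 0 0 0 0;0 0 0 0 0;0 0 0 -.03 0;0 0 0 -.03 0;0 0 0 -.03 0;0 0 0 0 0;0 0 0 0 0;0 0 0 0 0")

```text
time: 49.15
position: [547.3, 71.3, 123.5]
eef_rot: [0.665, 0.747, 0.001, 0.001]
force: [0.7, -1.1, -1.0]
grip_width: 46.1
grasp_force: 30.0
```

Call:
move_arm(moves="0 .001 0 -.025 0;0 0 0 -.03 0;0 0 0 -.025 0;0 0 0 -.012 0;0 0 0 -.005 0;0 0 0 0 0;0 0 0 0 0;.7 0 0 0 0;.7 0 0 0 0;.7 0 0 0 0")

```text
time: 50.15
position: [547.4, 72.0, 25.6]
eef_rot: [0.665, 0.747, 0.001, 0.001]
force: [0.2, 0.5, 0.5]
grip_width: 64.8
grasp_force: 0.0
```

Call:
move_arm(moves=".7 0 0 0 0;.7 0 0 .02 0;.7 0 0 .04 0;.7 0 0 .04 0;.7 0 0 .04 0;.7 0 0 .04 0;.7 0 0 .03 0;.7 0 0 0 0;.7 0 0 0 0;.7 0 0 0 0")

```text
time: 51.15
position: [545.7, 72.0, 233.2]
eef_rot: [0.665, 0.747, -0.001, -0.001]
force: [-0.6, -0.1, 1.3]
grip_width: 65.8
grasp_force: 0.0
```

```bash
python3 - <<'E'
from h import *
s=env.observe(); print(s['position'])
t=grab('top');print(caps(t,(300,800,-500,-100)))
w=grab('wrist','w15.png');print('in bin',caps(w,(350,620,0,260),z=72,names=['yellow','blue','green','red'])); dark(w,72,(380,620,20,300)); print('handle'); dark(w,149,(420,520,250,400))
f=grab('side','s15.png')
hsv=cv2.cvtColor(f['pixels'],cv2.COLOR_RGB2HSV)
a=cv2.imread('pics/s15.png')[40:200,130:290]; cv2.imwrite('pics/c15.png',np.hstack([cv2.resize(a,(384,384),interpolation=cv2.INTER_NEAREST),cv2.resize(cv2.imread('pics/w15.png'),(416,384))]))
E
```

```text
[545.66040327  71.96462644 233.21249068]
{}
in bin {'yellow': [(array([443., 173.]), 6, array([45., 42.]), (155, 60, 41, 40))], 'blue': [(array([475., 102.]), 22, array([44., 43.]), (176, 123, 46, 44))], 'green': [(array([542., 124.]), 6, array([44., 44.]), (239, 113, 39, 39))], 'red': [(array([548.,  73.]), 7, array([45., 46.]), (239, 157, 38, 38))]}
dark [537. 178.] [44. 45.] 7 (239, 64, 40, 42)
handle
```

View pics/c15.png

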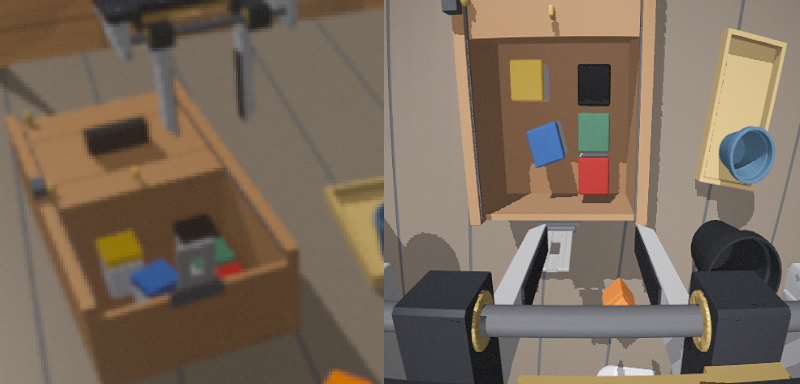

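All five tins are in the bin: yellow (526,80), black (594,85), green (593,132), red (593,175), and blue nudged aside to (546,144). The hasp stands upright at (558,250). Now I close the lid.

Call:
move_arm(moves="1 -.007 .022 0 -.14;1 -.007 .022 0 -.14;1 -.007 .022 0 -.14;1 -.007 .022 0 -.14;1 -.007 .022 0 -.14;1 -.007 .022 0 -.14;1 -.007 .022 0 -.14;1 -.007 .022 0 -.14;1 -.007 .022 0 -.14;1 -.007 .022 0 -.14")

```text
time: 52.3
position: [476.0, 292.7, 233.8]
eef_rot: [0.99, 0.14, -0.001, 0.0]
force: [0.7, -0.6, -0.1]
grip_width: 94.0
grasp_force: 0.0
```

Call:
move_arm(moves="1 -.004 .014 0 -.1;1 0 0 0 -.071;1 0 0 0 0;1 0 0 0 0;1 0 0 0 0;1 0 0 0 0;1 0 0 0 0;1 0 0 0 0;1 0 0 0 0;1 0 0 0 0")

```text
time: 53.3
position: [472.8, 305.9, 235.0]
eef_rot: [0.998, 0.058, 0.0, 0.0]
force: [-0.4, -0.7, 0.2]
grip_width: 94.2
grasp_force: 0.0
```

```bash
python3 - <<'E'
from h import *
s=env.observe(); print(s['position'],s['eef_rot'])
w=grab('wrist','w16.png');dark(w,149,(400,560,200,400))
print(c2w((0,188)))
E
```

```text
[472.82351538 305.94167435 234.95697977] [9.98297852e-01 5.83214871e-02 2.53303168e-05 4.20643734e-05]
dark [474. 312.] [79. 19.] 7 (239, 149, 21, 79)
dark [539. 208.] [35. 38.] 6 (346, 116, 42, 39)
[469.66590143 309.71608211]
```

Call:
move_arm(moves="1 0 .004 -.03 0;1 0 0 -.035 0;1 0 0 -.035 0;1 0 0 -.025 0;1 0 0 -.013 0;1 0 0 0 0;0 0 0 0 0;0 0 0 0 0;0 0 0 0 0;0 0 0 0 0")

```text
time: 54.35
position: [473.4, 310.3, 97.9]
eef_rot: [0.998, 0.058, 0.001, -0.0]
force: [-0.1, -0.6, -0.2]
grip_width: 65.3
grasp_force: 0.0
```

Call:
move_arm(moves="0 0 0 0 0;0 0 0 0 0;0 0 0 0 0;0 0 0 0 0;0 0 0 0 0;0 0 0 0 0;0 0 0 0 0;0 0 0 0 0;0 0 0 0 0;0 0 0 0 0")

```text
time: 55.35
position: [472.8, 310.1, 96.9]
eef_rot: [0.998, 0.058, -0.0, -0.0]
force: [-0.7, 1.5, -1.1]
grip_width: 21.6
grasp_force: 30.0
```

Call:
move_arm(moves="0 .002 -.017 0 0;0 .002 -.017 0 0;0 .002 -.017 0 0;0 .002 -.017 0 0;0 .002 -.017 0 0;0 .002 -.017 0 0;0 .002 -.017 0 0;0 .002 -.017 0 0;0 .002 -.017 0 0;0 .002 -.017 0 0")

```text
time: 56.35
position: [493.0, 139.0, 96.8]
eef_rot: [0.998, 0.058, 0.0, -0.001]
force: [0.8, 5.9, -2.9]
grip_width: 21.8
grasp_force: 30.0
```

Call:
move_arm(moves="0 .001 -.003 0 0;0 0 -.003 0 0;0 0 -.003 0 0;0 0 -.003 0 0;0 0 -.003 0 0;0 .001 -.002 0 0;0 0 -.002 0 0;0 0 -.001 0 0;0 0 0 0 0;0 0 0 0 0")

```text
time: 57.35
position: [494.2, 129.3, 96.8]
eef_rot: [0.998, 0.057, 0.0, -0.008]
force: [-0.0, 22.3, -3.9]
grip_width: 22.0
grasp_force: 30.1
```

Call:
move_arm(moves="0 0 -.001 0 0;0 0 -.001 0 0;0 0 -.001 0 0;0 0 -.001 0 0;0 0 -.001 0 0;0 0 -.001 0 0;0 0 0 0 0;0 0 0 0 0;0 0 0 0 0;0 0 0 0 0")

```text
time: 58.35
position: [494.2, 129.6, 96.7]
eef_rot: [0.998, 0.056, 0.001, -0.014]
force: [0.5, 36.9, -6.8]
grip_width: 21.8
grasp_force: 30.1
```

```bash
python3 - <<'E'
from h import *
s=env.observe(); print(s['position'],s['force'],s['wrist_torque'])
w=grab('wrist','w17.png'); f=grab('side','s17.png'); t=grab('top','t17.png')
cv2.imwrite('pics/c17.png',np.hstack([cv2.resize(cv2.imread('pics/w17.png')[:, 130:],(430,430)),cv2.resize(cv2.imread('pics/t17.png')[170:290,100:205],(370,430))]))
E
```

```text
[494.19121338 129.59051405  96.66750721] [ 0.49660937 36.85830502 -6.76154976] [ 6.1771661  -0.20192345  0.03290226]
```

Position held while the force rose from 22 to 37 N, so this is a hard stop. I relax and measure whether that is home.

Call:
move_arm(moves="0 0 .005 0 0;0 0 .005 0 0;0 0 .005 0 0;1 0 0 0 0;1 0 0 0 0;1 0 0 0 0;1 0 0 0 0;1 0 0 0 0;1 0 0 0 0;1 0 0 0 0")

```text
time: 59.5
position: [494.8, 128.9, 96.9]
eef_rot: [0.998, 0.058, 0.0, 0.0]
force: [-0.1, -0.2, 0.3]
grip_width: 74.2
grasp_force: 0.0
```

Call:
move_arm(moves="1 0 0 .03 0;1 0 0 .04 0;1 0 0 .04 0;1 0 0 .04 0;1 -.01 0.02 0 0;1 -.01 .03 0 0;1 -.01 .03 0 0;1 0 .02 0 0;1 0 0 0 0;1 0 0 0 0")

```text
time: 60.5
position: [464.7, 228.8, 246.7]
eef_rot: [0.998, 0.059, -0.0, 0.001]
force: [-1.1, 0.8, -0.3]
grip_width: 94.1
grasp_force: 0.0
```

```bash
python3 - <<'E'
from h import *
s=env.observe(); print(s['position'],s['force'],s['eef_rot'])
w=grab('wrist','w18.png'); dark(w,149,(400,560,50,300)); t=grab('top','t18.png')
dark(t,149,(400,560,60,300))
a=cv2.imread('pics/w18.png'); b=cv2.imread('pics/t18.png')[185:285,110:210]
cv2.imwrite('pics/c18.png',np.hstack([cv2.resize(a,(500,375)),cv2.resize(b,(300,375),interpolation=cv2.INTER_CUBIC)]))
E
```

```text
[464.70432832 228.76282367 246.74011885] [-1.12686545  0.79655201 -0.33022708] [ 9.98269142e-01  5.88085716e-02 -1.46165731e-04  5.01397949e-04]
dark [494. 134.] [79. 27.] 7 (338, 131, 31, 78)
dark [487. 272.] [ 88. 127.] 2 (98, 218, 45, 32)
```

View pics/c18.png

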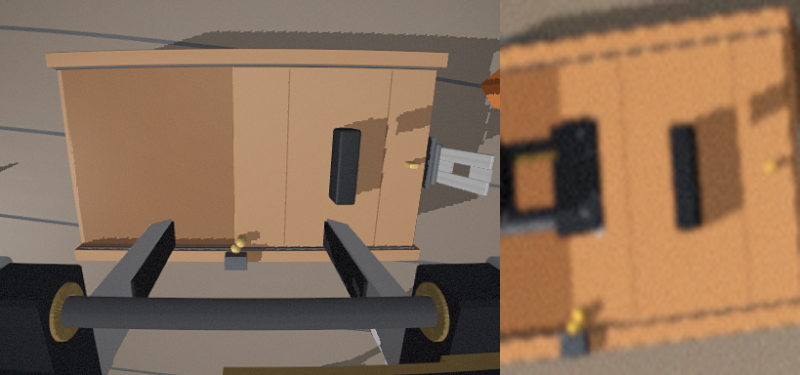

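```bash
python3 - <<'E'
from h import *
w=grab('wrist')
q=lambda u,v,z: w2c(onz(w,u*1.024,v*1.024,z)).round(1)
print('+x wall ends',q(47,54,123),q(448,53,123))
print('-x wall right end',q(419,260,123),'catch housing',q(236,254,137))
print('handle right edge',q(361,131,149),q(354,204,149))
print('staple top',q(411,166,127))
print('hasp base',q(432,139,119),q(427,187,119),'tip',[q(494,160,z) for z in (119,150,180)],[q(489,194,z) for z in (119,150,180)])
print('lid +y edge',q(232,68,117),q(236,245,117))
print('nub',q(237,240,117))
E
```

```text
+x wall ends [120.8 320.3] [ 120.9 -101.7]
-x wall right end [-117.8 -102.6] catch housing [-100.5  123. ]
handle right edge [40.2 -4.8] [-36.6  -4.2]
staple top [  0.7 -73.2]
hasp base [ 30.2 -98.2] [ -25.6 -100.4] tip [array([   6.9, -178.4]), array([  11.9, -152.3]), array([  16.7, -127. ])] [array([ -34.3, -180.4]), array([ -25.6, -154.1]), array([ -17.1, -128.7])]
lid +y edge [103.5 125.5] [-98.5 123.7]
nub [-91.9 122.4]
```

The wrist view shows the lid seated: handle at (345,165), and the nub (238,240) by the roller. In the same view the end wall sits 5–6 mm nearer than my origin, and relative to it the handle is at about 0 and the staple at about −79. So the lid is home, and it stayed put after release. The hasp leans outward at about 1.9 rad. Next I swing it from outside with shut fingers.

Call:
move_arm(moves="0 .004 -.023 0 .14;0 .004 -.023 0 .14;0 .004 -.023 0 .14;0 .004 -.023 0 .14;0 .004 -.023 0 .14;0 .004 -.023 0 .14;0 .004 -.023 0 .14;0 .004 -.023 0 .14;0 .004 -.023 0 .14;0 .004 -.023 0 .14")

```text
time: 61.65
position: [504.7, -3.0, 247.0]
eef_rot: [0.725, 0.689, -0.0, 0.0]
force: [-0.2, 1.2, 0.9]
grip_width: 17.3
grasp_force: 0.0
```

Call:
move_arm(moves="0 .003 -.02 0 .1;0 .003 -.02 0 .071;0 0 0 0 0;0 0 0 0 0;0 0 0 0 0;0 0 0 0 0;0 0 0 0 0;0 0 0 0 0;0 0 0 0 0;0 0 0 0 0")

```text
time: 62.65
position: [510.8, -40.8, 246.9]
eef_rot: [0.664, 0.747, 0.0, 0.0]
force: [-0.2, 1.0, 0.4]
grip_width: 0.2
grasp_force: 0.0
```

```bash
python3 - <<'E'
from h import *
s=env.observe(); print(s['position'],s['eef_rot'],s['grip_width'],c2w((0,-165)))
E
```

```text
[510.82095415 -40.8117864  246.92037519] [6.64465434e-01 7.47318997e-01 2.95154685e-05 5.67501642e-05] 0.16813762609677946 [510.85067162 -40.87315717]
```

Call:
move_arm(moves="0 0 0 -.03 0;0 0 0 -.03 0;0 0 0 -.03 0;0 0 0 -.019 0;0 0 0 0 0;0 -.001 .008 0 0;0 -.001 .008 0 0;0 -.001 .008 0 0;0 -.001 .008 0 0;0 -.001 .008 0 0")

```text
time: 63.65
position: [506.4, -0.5, 138.8]
eef_rot: [0.664, 0.747, 0.0, 0.001]
force: [0.6, -1.1, 0.3]
grip_width: 0.5
grasp_force: 0.5
```

Call:
move_arm(moves="0 -.001 .008 0 0;0 -.001 .008 0 0;0 -.001 .008 0 0;0 -.001 .008 0 0;0 -.001 .008 0 0;0 0 0 0 0;0 0 0 0 0;0 0 0 0 0;0 0 0 0 0;0 0 0 0 0")

```text
time: 64.65
position: [500.9, 38.8, 137.9]
eef_rot: [0.665, 0.747, 0.0, 0.0]
force: [-0.0, -0.7, 0.3]
grip_width: 0.3
grasp_force: 0.0
```

```bash
python3 - <<'E'
from h import *
s=env.observe(); print(s['position'],s['force'],w2c(s['position'])-[0,5])
f=grab('side','s20.png')
for z in (119,140,165,184): print(z,proj(f,np.append(c2w((0,-107)),z)).round())
E
```

```text
[500.8727984   38.79851387 137.90261492] [-0.02035606 -0.74704578  0.33928051] [ -0.61437824 -89.7083089 ]
119 [211. 157.]
140 [210. 151.]
165 [209. 143.]
184 [208. 136.]
```

Call:
move_arm(moves="0 -.001 .008 0 0;0 -.001 .007 -.006 0;0 -.001 .006 -.008 0;0 0 .005 -.01 0;0 0 .003 -.01 0;0 0 .001 -.008 0;0 0 0 -.002 0;0 0 0 -.001 0;0 0 0 0 0;0 0 0 0 0")

```text
time: 65.7
position: [498.2, 68.7, 93.2]
eef_rot: [0.665, 0.747, 0.0, 0.0]
force: [-0.2, -0.1, 0.0]
grip_width: 0.3
grasp_force: 0.0
```

```bash
python3 - <<'E'
from h import *
s=env.observe(); print(s['position'],s['force'],w2c(s['position'])-[0,5])
E
```

```text
[498.1916383   68.74490446  93.1862897 ] [-0.2162833  -0.11883189  0.00252406] [  0.21663971 -59.65361978]
```

Force is zero, so I press down a bit more with small steps.

Call:
move_arm(moves="0 0 0 -.001 0;0 0 0 -.001 0;0 0 0 -.001 0;0 0 0 -.001 0;0 0 0 -.001 0;0 0 0 -.001 0;0 0 0 0 0;0 0 0 0 0;0 0 0 0 0;0 0 0 0 0")

```text
time: 66.7
position: [498.4, 69.0, 90.1]
eef_rot: [0.664, 0.747, 0.001, 0.001]
force: [-5.1, -0.2, 19.9]
grip_width: 0.1
grasp_force: 9.7
```

Call:
move_arm(moves="0 0 0 .01 0;0 0 0 .03 0;0 0 0 .04 0;0 0 0 .04 0;0 0 0 .04 0;0 -.01 -.03 0 0;0 -.01 -.035 0 0;0 -.01 -.035 0 0;0 -.01 -.035 0 0;0 0 0 0 0")

```text
time: 67.7
position: [456.7, -69.4, 246.9]
eef_rot: [0.666, 0.746, -0.001, 0.0]
force: [1.0, 0.5, -0.1]
grip_width: 0.5
grasp_force: 0.0
```

```bash
python3 - <<'E'
from h import *
s=env.observe(); print(s['position'],s['force'])
w=grab('wrist','w21.png'); f=grab('side','s21.png'); t=grab('top','t21.png')
print(caps(t,(300,800,-500,-100)))
a=cv2.imread('pics/w21.png'); b=cv2.imread('pics/s21.png')[60:190,130:290]; c=cv2.imread('pics/t21.png')
top=np.hstack([cv2.resize(a,(400,300)),cv2.resize(b,(400,300),interpolation=cv2.INTER_CUBIC)])
bot=np.hstack([cv2.resize(c[180:285,60:215],(400,300),interpolation=cv2.INTER_CUBIC),cv2.resize(c[100:270,120:380],(400,300))])
cv2.imwrite('pics/c21.png',np.vstack([top,bot]))
E
```

```text
[456.69858195 -69.42489446 246.89637794] [ 0.96699192  0.5177087  -0.09234957]
{'green': [(array([ 472., -138.]), 73, array([12., 90.]), (259, 226, 11, 30))]}
```

View pics/c21.png

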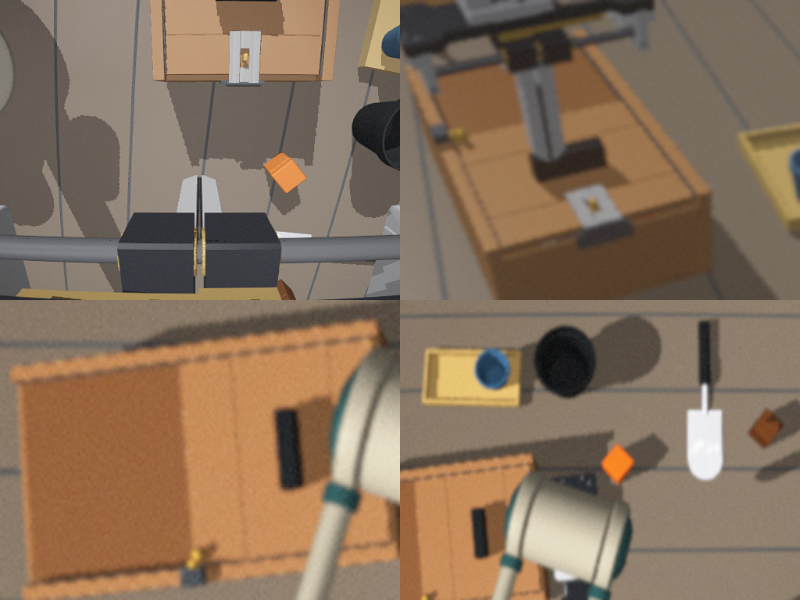

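The hasp lies flat with the staple through its slot (wrist view (245,58), side view (595,203)). The lid is shut, and the pot, trowel, thumb pot and look-alikes are where they were.

```bash
python3 -c "
from plant import env
print(env.close_job())"
```

```text
the job is handed in; nothing more can be done
None
```

I put all five seed tins (yellow, blue, black, green, red) in the bin, closed the lid fully home, swung the hasp flat over the staple, left the pot, trowel, thumb pot and look-alikes undisturbed, and handed the job in at about 68 s.

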